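# Free the seized locking knob of a circuit-board holder and open its jaw

### The arm

A 6-joint arm with a two-finger parallel gripper is mounted at the origin on the work surface. World frame = base frame: x ahead of the robot, y to its left, z up, the work surface at z = 0. Lengths are in m, angles in rad, forces in N, time in s.
With the tool pointing down it reaches from about 0.375 to 0.9 m from the base axis. Payload 3.1 kg.
Tool frame: the origin (TCP) lies between the finger pads; the fingertips stand 14 mm ahead of it and the grasp point (between the pads) lies 5 mm behind it (r.nose_length is the x of the fingertips in the tool frame, in m); x points along the fingers, z is the direction in which the jaws open and shut, and the axes are right-handed (so a half turn about x gives the same grasp; the last joint's range is limited). The gripper opens to 87 mm and grips with 3 to 60 N. Pads are 19 mm wide; open, the fingers measure 117 mm over their backs; the gripper's body (75 mm by 190 mm) begins 51 mm behind the grasp point.
Start: joints at [-1.427, 0.527, 1.433, -0, 1.181, -0.178], TCP at [0.198, -0.593, 0.237] pointing down, gripper open.
Joint ranges: [-3.08, 3.08], [-0.75, 2.2], [0.22, 2.44], [-1.43, 4.57], [0, 2.65], [-2.85, 2.85]. Speed limits (rad/s): [2.79, 2.79, 3.14, 3.14, 3.14, 3.14].

### API

Orientations are given as a rotation vector (axis times angle).
In Python, from cell import r gives the robot as it stands.
- The arm moves only by the shell command python3 -m jog 'ROWS' [OPENING] [FORCE]. ROWS is a JSON object of lists of equal length, an entry for each row: "dp": the shift along the tool's x, y, z each as a share of 0.5 m, from -1 to 1, a list of three; "rotation": the turn, a rotation vector about the tool's x, y, z each as a share of 45 degrees, from -1 to 1, a list of three. A call has 1 to 10 rows; each row is the pose to reach, as a shift and turn from the pose commanded when the call began, along the tool's axes at that moment; what a row does not reach only later rows make up. A row lasts 1/8 s, in which the tool goes at most 62.5 mm and 10.7 degrees, less where a joint would pass 70% of its speed; a pose out of reach is approached as far as the arm can. A call with a number of a shift or a turn outside -1 to 1 is refused whole. A call with a gripper value outside its range is refused whole. OPENING is the opening, from -1 (shut) to 1 (fully open), so that 0 is half open, set as the call begins (- or left out, the last holds). The fingers move at their own pace and stop on an object; FORCE is the grip in N (left out, the last holds). Time passes only in rows, so rows that repeat a pose let the fingers close. It gives the time, the measured TCP pose, the force and the opening at its end, in the units of the state.
- r.sense(): the state, without advancing time (a new reading comes with each control period).
- r.capture(name): name is "scene" or "top"; returns the picture (384x512x3 uint8, red, green, blue); there is no depth.
- r.camera_params(name): a dict with "intrinsics" (3x3 intrinsics, pixels), "R" (3x3) and "t" (3): a world point X has camera coordinates R X + t. Camera axes: x right, y down, z forward; pixel columns grow to the right and rows downward; lengths in m; the calibration is good to about 2 mm. A picture is of the moment at which its call begins. camera_params takes no time and is no camera call.
- r.hand_in(): hands the job in, once; it reports no verdict.
The state is a dict: "time_s": time; "q": joint angles; "dq": joint speeds; "tau": joint torques, N m; "ee_pos": TCP position; "orientation": TCP orientation; "wrist_force": force on the tool from outside, world axes, zero at the start; "wrist_torque": the same for the moment, N m; "width": opening from 0.0 (shut) to 1.0 (fully open).
Only numpy, scipy, OpenCV 4.12 (cv2) and the standard library are available. Lean on these libraries where they do the work, as an engineer would, in place of code of your own. Each camera call takes 0.05 s, during which the arm holds its last target.

### The job

The red locking knob on the sliding jaw of the circuit-board holder has seized with old flux. Rock it back and forth in small, slowly widening arcs, never wrenching it hard where it sticks, until it breaks free; then back it off anticlockwise (seen from above) about an eighth of a turn from where it stood. Slide the jaw fully back to its end block, away from the board, let go, and leave the board lying on its rests and everything else on the bench where it is.

Things in the scene. Friction and masses are not known exactly. Their poses are not given: they have to be found in the camera images.
- holder: Circuit-board holder fixed to the bench: dark steel base plate 250 x 130 mm, two guide rods, aluminium fixed jaw at its +x end, end block at its -x end, sliding jaw between. Origin: on the bench, below the sliding jaw's board-side face as it starts; x runs along the rods from the sliding to the fixed jaw, z up. Apart from the knob and the board's parts nothing on it stands above 51 mm.
- knob_grip (a point): Centre of the red knob's bar, on its vertical axis, 84 mm above the bench, at x -28 mm, y 0 of the holder at the start. Bar 46 mm long (this point's x axis, at the start along the holder's x), 14 mm over its flats (y axis), 22 mm high (73 to 95 mm above the bench). Below it a 13 mm hub (from 69 mm) and a 10 mm stud down to a bush 26 mm across, top 51 mm.
- stud (a joint): Turn of the knob's stud, rad, 0 at start, + = anticlockwise from above = loosening. Seized: 0.13 to 0.19 N m over fresh crust, 0.05 over crumbled, then solid (first after 0.03 to 0.3 rad, varies). A swing driven until solid lets the next one the other way go 0.12 past its last; 3 to 6 swings. Thread ends at -0.34 to -0.51; driven there it is free, and loosens to 1.75 at 0.05 N m (0.16 up to 0.58).
- knob (a joint): Elastic wind-up of the plastic knob on its stud, rad: knob angle minus stud angle, 0 without load. 3 N m per rad, so 0.1 rad means 0.3 N m. A torque of 0.25 to 0.3 N m is enough for every swing; the hub cracks at a wind-up of 0.15 rad (0.45 N m) either way.
- jaw (a joint): Travel of the sliding jaw (block 56 x 100 mm, top 48 mm above the bench, carries the knob), m: 0 at the start, 0.3 mm short of the board, growing as it slides along the holder's -x, away from the board, to 0.045 at its stop. Clamped until the stud is backed off 0.6 rad; then slides at 3 to 5 N, and may be drawn along by the knob.
- board: Green circuit board, 90 x 80 x 2 mm with parts up to 15 mm high, 70 g, lying loose on two white rests between the jaws, underside 39.5 mm above the bench. Origin: centre of its underside.
- screwdriver: Bystander, sizes in mm: screwdriver with a yellow handle, 160 long and 26 thick, lying. Origin at the centre of its underside.
- black_tape: Bystander, sizes in mm: roll of black tape lying flat, 68 across, 36 hole, 19 high. Origin at the centre of its underside.
- green_tape: Bystander, sizes in mm: roll of green tape lying flat, 72 across, 40 hole, 24 high. Origin at the centre of its underside.
- flux_tin: Bystander, sizes in mm: small steel flux tin with a yellow lid, 48 across, 30 high. Origin at the centre of its underside.
- solder_spool: Bystander, sizes in mm: grey solder spool standing on its flange, 54 across, 44 high. Origin at the centre of its underside.
- pliers: Bystander, sizes in mm: orange-handled pliers lying flat, about 155 x 48, 14 high. Origin at the centre of its underside.
- resin_block: Bystander, sizes in mm: translucent turquoise resin block, 110 x 32, 36 high. Origin at the centre of its underside.
Mind the look-alikes: they are no part of the job. Leave any blue or pink look-alike of the board alone.

How it is judged:
By the outcome, as a careful person would: the job done as asked, in the order asked, and still so for the second after the job is handed in, with the robot touching nothing.
It also fails if it takes over 72 s, if anything falls off the work surface, if the arm or the gripper's body presses on something with over 40 N, if the wrist force passes 120 N, or if a joint passes its speed limit or range.

## Working session

There is one attempt and no reset: what is moved stays moved. The work goes in short steps, Python scripts to look and compute and a shell command to move; the robot and the scene stay as the last step left them, time stands still between calls to the robot, and variables do not carry over. Pictures are saved under pics/ and viewed, and the job is handed in when it is done.

```bash
ls; mkdir -p pics
python3 - <<'E'
from cell import r
import cv2
s=r.sense(); print({k:s[k] for k in s})
for n in("scene","top"):
    cv2.imwrite(f"pics/{n}0.png",cv2.cvtColor(r.capture(n),cv2.COLOR_RGB2BGR)); print(r.camera_params(n))
E
```

```text
pics
{'time_s': 0.0, 'q': array([-1.42749984e+00,  5.28435293e-01,  1.43391099e+00, -7.23995410e-07,
        1.18142009e+00, -1.78512293e-01]), 'dq': array([ 0.0002297 , -0.00112766, -0.00166168,  0.00040432, -0.00064082,
        0.00054782]), 'tau': array([-1.14400034e-03, -4.40048003e+01, -1.76591778e+01,  6.32610591e-02,
        5.82670933e-02, -1.43110492e-04]), 'ee_pos': array([ 0.1975937 , -0.59219037,  0.23558783]), 'orientation': array([ 0.97045997,  1.34597813, -0.96786848]), 'wrist_force': array([-0.41652629,  0.81457458, -0.26968886]), 'wrist_torque': array([-0.0156082 ,  0.04331702, -0.00146675]), 'width': 0.9991004985894989}
{'intrinsics': array([[351.02278749,   0.        , 251.4019372 ],
       [  0.        , 351.02278749, 186.73060571],
       [  0.        ,   0.        ,   1.        ]]), 'R': array([[ 0.24015079,  0.97061802, -0.01510789],
       [ 0.77290104, -0.20060155, -0.60198256],
       [-0.58732579,  0.13288969, -0.7983663 ]]), 't': array([-0.07421847, -0.35018168,  1.45837506])}
{'intrinsics': array([[396.54995164,   0.        , 255.51637765],
       [  0.        , 396.54995164, 189.78857868],
       [  0.        ,   0.        ,   1.        ]]), 'R': array([[ 0.02188735, -0.9995903 , -0.01844361],
       [-0.99603622, -0.02021125, -0.0866219 ],
       [ 0.08621365,  0.02026643, -0.99607052]]), 't': array([-0.02410554,  0.52096307,  1.01770293])}
```

View pics/scene0.png

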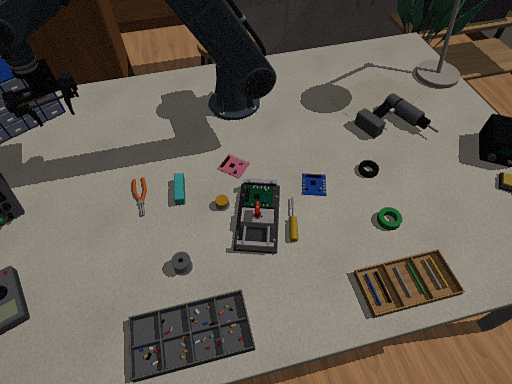

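View pics/top0.png

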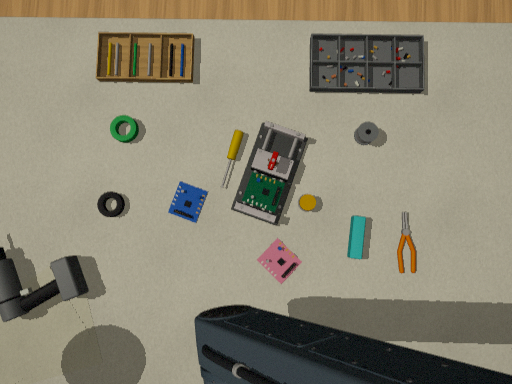

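The top view shows the holder at about (270,172) with the green board at (264,192) and the red knob at (273,160). The pink (279,261) and blue (188,201) boards are the look-alikes. I'll enlarge the holder to confirm.

Run:
```python
import cv2
a=cv2.imread("pics/top0.png")[112:232,215:325]
cv2.imwrite("pics/top0c.png",cv2.resize(a,None,fx=5,fy=5,interpolation=cv2.INTER_CUBIC))
a=cv2.imread("pics/scene0.png")[170:260,220:310]
cv2.imwrite("pics/scene0c.png",cv2.resize(a,None,fx=6,fy=6,interpolation=cv2.INTER_CUBIC))
```

```text
(no output)
```

View pics/top0c.png

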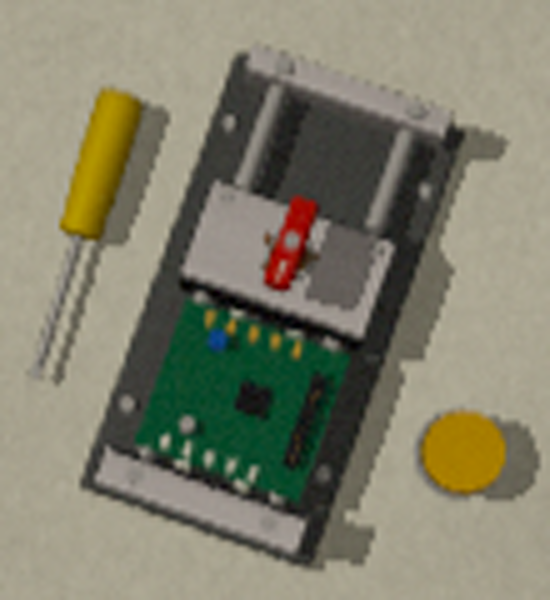

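View pics/scene0c.png

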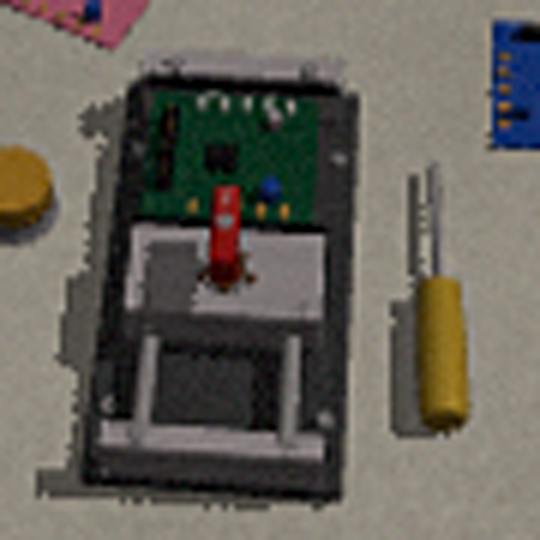

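```bash
cat > h.py <<'E'
from cell import r
import numpy as np, cv2
P={n:r.camera_params(n) for n in("scene","top")}
def proj(n,X):
    p=P[n];c=p["R"]@np.asarray(X,float)+p["t"];u=p["intrinsics"]@c;return u[:2]/u[2]
def back(n,uv,z):
    p=P[n];d=p["R"].T@np.linalg.inv(p["intrinsics"])@np.array([uv[0],uv[1],1.]);o=-p["R"].T@p["t"]
    return o+d*(z-o[2])/d[2]
E
python3 - <<'E'
from h import *
from scipy.optimize import least_squares
T=lambda x,y:(215+x/5-.4,112+y/5-.4)
S=lambda x,y:(220+x/6-.4,170+y/6-.4)
obs=[("top",T(393,241),(-.056,.05,.048)),("top",T(218,182),(-.056,-.05,.048)),("top",T(182,283),(0,-.05,.048)),("top",T(363,338),(0,.05,.048)),
("top",T(304,198),(-.051,0,.095)),("top",T(277,289),(-.005,0,.095)),
("scene",S(130,227),(0,.05,.048)),("scene",S(325,220),(0,-.05,.048)),("scene",S(325,316),(-.056,-.05,.048)),("scene",S(125,310),(-.056,.05,.048)),
("scene",S(228,188),(-.005,0,.095)),("scene",S(224,262),(-.051,0,.095))]
def H(p,l):
    c,s=np.cos(p[2]),np.sin(p[2]);return np.array([p[0]+c*l[0]-s*l[1],p[1]+s*l[0]+c*l[1],l[2]])
def f(p,ob):return np.concatenate([proj(n,H(p,l))-uv for n,uv,l in ob])
x0=back("top",T(270,310),.048)
for ob in(obs,obs[:6],obs[6:],obs[:4]):
    s=least_squares(f,[x0[0],x0[1],2.9],args=(ob,));print(s.x,f(s.x,ob).round(1))
    print(" knob",H(s.x,(-.028,0,.084)))
a=back("top",T(304,198),.095);b=back("top",T(277,289),.095);print((a+b)/2,np.linalg.norm(a-b),np.arctan2(*(b-a)[1::-1]))
for q in[(240,52),(465,130),(315,568),(82,487)]:print(back("top",T(*q),.01))
s=r.sense();from scipy.spatial.transform import Rotation as R
print(R.from_rotvec(s["orientation"]).as_matrix().round(3))
E
```

```text
[ 0.5608297  -0.04526626  2.8601082 ] [ 0.  -0.9 -2.1 -0.4 -1.4 -0.1 -0.3  0.4 -0.8  0.6 -0.9  0.1 -0.9 -0.6
 -1.   1.4 -1.1  1.  -1.1  1.2 -1.2 -1.  -1.  -0.3]
 knob [ 0.58772774 -0.05304415  0.084     ]
[ 0.56084939 -0.04727239  2.84848622] [ 1.  -0.6 -1.  -0.5 -0.5 -0.3  0.4  0.6  0.2  0.6 -0.1  0.1]
 knob [ 0.58765522 -0.05536236  0.084     ]
[ 0.56050869 -0.04245281  2.87986726] [-0.1 -0.6 -0.2  0.9  0.2  0.5  0.1  1.2 -0.3 -1.3  0.3 -0.6]
 knob [ 0.58755515 -0.04969774  0.084     ]
[ 0.56037781 -0.04731783  2.8460788 ] [ 1.  -0.3 -0.9 -0.4 -0.5 -0.1  0.4  0.9]
 knob [ 0.58716408 -0.05547231  0.084     ]
[ 0.58855646 -0.05516061  0.095     ] 0.0470148894419129 2.874318546679604
[ 0.70603799 -0.02792677  0.01      ]
[ 0.66553068 -0.14928196  0.01      ]
[ 0.430108   -0.07300914  0.01      ]
[0.47009669 0.05089231 0.01      ]
[[-0.     0.949  0.316]
 [ 0.002  0.316 -0.949]
 [-1.     0.    -0.002]]
```

```bash
python3 -m jog '{"dp":[[0,0.05,-0.035],[0,0.15,-0.107],[0,0.25,-0.18],[0,0.35,-0.251],[0,0.45,-0.323],[0,0.55,-0.395],[0,0.65,-0.467],[0,0.75,-0.539],[0,0.85,-0.61],[0,0.9,-0.646]],"rotation":[[0,0,0],[0,0,0],[0.1,0,0],[0.2,0,0],[0.4,0,0],[0.5,0,0],[0.6,0,0],[0.7,0,0],[0.79,0,0],[0.79,0,0]]}'
cat >> h.py <<'E'
from scipy.spatial.transform import Rotation as R
def tgt(x,y,z,yaw):
    s=r.sense();M=R.from_rotvec(s["orientation"]).as_matrix()
    W=np.array([[0,-np.sin(yaw),np.cos(yaw)],[0,np.cos(yaw),np.sin(yaw)],[-1,0,0]]);
    print("dp",((M.T@(np.array([x,y,z])-s["ee_pos"]))/.5).round(4),"rot",(R.from_matrix(M.T@W).as_rotvec()/(np.pi/4)).round(4))
    return s
def yaw():
    M=R.from_rotvec(r.sense()["orientation"]).as_matrix();return np.arctan2(M[1,2],M[0,2])
E
python3 -c "
from h import *
s=tgt(.588,-.053,.15,2.84+np.pi/2-2*np.pi);print(s['q'],s['ee_pos'],yaw())"
```

```text
time_s: 1.35
ee_pos: [0.5235, -0.1412, 0.2362]
orientation: [1.424, 1.055, -1.424]
wrist_force: [0.5, 0.2, 0.1]
width: 0.999
dp [ 0.1725  0.072  -0.2064] rot [ 0.007  -0.0007  0.0007]
[-4.69962892e-01  4.16932828e-01  1.64083407e+00  5.22035149e-04
  1.08445355e+00  1.39665502e+00] [ 0.52349698 -0.14124594  0.23623455] -1.8668622046739876
```

```bash
python3 -m jog '{"dp":[[0.05,0.02,-0.06],[0.11,0.045,-0.13],[0.16,0.065,-0.19],[0.17,0.072,-0.206],[0.17,0.072,-0.206]],"rotation":[[0,0,0],[0,0,0],[0.007,0,0],[0.007,0,0],[0.007,0,0]]}'
python3 - <<'E'
from h import *
s=tgt(.588,-.053,.079,2.84+np.pi/2-2*np.pi);print(s['q'],s['ee_pos'],yaw())
for n in("scene","top"):
    im=cv2.cvtColor(r.capture(n),cv2.COLOR_RGB2BGR);x,y=(215,150) if n=="scene" else (215,112)
    cv2.imwrite(f"pics/{n}1.png",cv2.resize(im[y:y+110,x:x+110],None,fx=5,fy=5,interpolation=cv2.INTER_CUBIC))
E
```

```text
time_s: 1.98
ee_pos: [0.5871, -0.0562, 0.1513]
orientation: [1.428, 1.051, -1.43]
wrist_force: [-0.2, 0.2, 0.6]
width: 1.004
dp [ 0.1445 -0.     -0.0067] rot [-0.0019  0.0005  0.0011]
[-2.84580522e-01  5.89274077e-01  1.60091427e+00 -5.11420335e-04
  9.52238826e-01  1.58957303e+00] [ 0.58706965 -0.05620469  0.15126716] -1.8738566421100185
```

View pics/scene1.png

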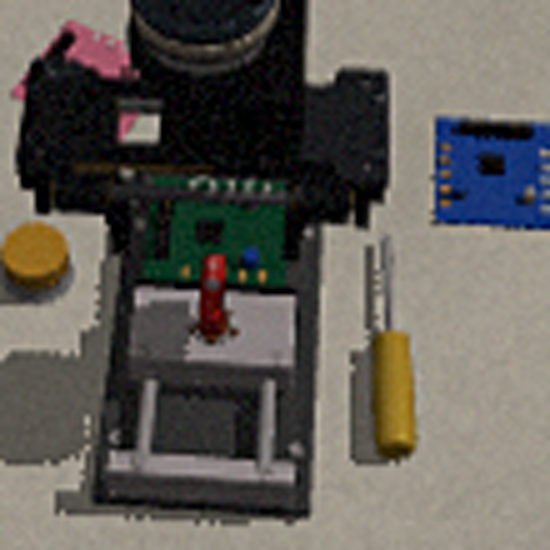

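View pics/top1.png

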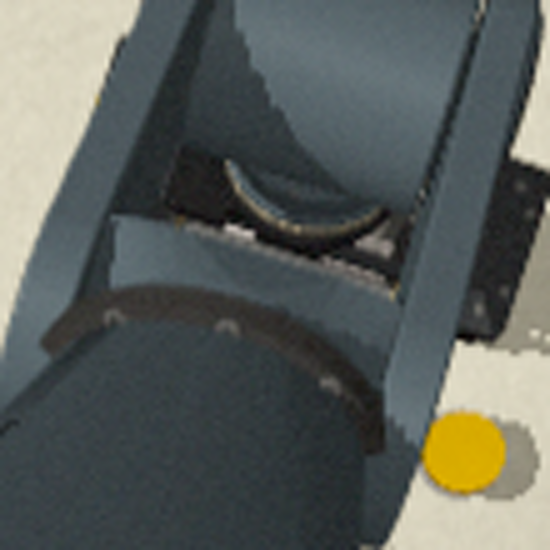

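Between the open fingers sits the red knob (scene crop (213,298)). I descend now.

```bash
python3 -m jog '{"dp":[[0.06,0,-0.004],[0.11,0,-0.004],[0.14,0,-0.004],[0.144,0,-0.004],[0.144,0,-0.004]],"rotation":[[0,0,0],[0,0,0],[0,0,0],[0,0,0],[0,0,0]]}'
python3 -m jog '{"dp":[[0,0,0],[0,0,0],[0,0,0],[0,0,0],[0,0,0]],"rotation":[[0,0,0],[0,0,0],[0,0,0],[0,0,0],[0,0,0]]}' -1 5
python3 -c "
from h import *
s=r.sense();print(s['wrist_force'],s['wrist_torque'],s['ee_pos'],s['width']*87,yaw())
M=R.from_rotvec(s['orientation']).as_matrix();print(M.T@s['wrist_force'],M.T@s['wrist_torque'])"
```

```text
time_s: 2.7
ee_pos: [0.5883, -0.0549, 0.0803]
orientation: [1.43, 1.048, -1.429]
wrist_force: [0.2, 0.6, -0.4]
width: 1.001
time_s: 3.32
ee_pos: [0.5877, -0.0544, 0.0795]
orientation: [1.43, 1.05, -1.43]
wrist_force: [-0.5, 0.3, -0.3]
width: 0.516
[-0.45982522  0.2744176  -0.31037677] [ 0.01565889  0.0900509  -0.02804752] [ 0.5877317  -0.05435656  0.07954451] 44.931212579148024 -1.8748693817078974
[ 0.31040824 -0.5208723  -0.12416427] [ 0.02804503 -0.01201957 -0.09060924]
```

Fingers are still closing, so I'll wait.

```bash
python3 -m jog '{"dp":[[0,0,0],[0,0,0],[0,0,0],[0,0,0],[0,0,0],[0,0,0]],"rotation":[[0,0,0],[0,0,0],[0,0,0],[0,0,0],[0,0,0],[0,0,0]]}' -1 5
cat >> h.py <<'E'
def st():
    s=r.sense();M=R.from_rotvec(s['orientation']).as_matrix()
    print("t %.2f Fz? tool %s  tauz_world %.3f  dyaw %.3f  pos %s w %.1f q6 %.2f"%(s['time_s'],(M.T@s['wrist_force']).round(1),s['wrist_torque'][2],yaw()+1.875,s['ee_pos'].round(4),s['width']*87,s['q'][5]), "T",(M.T@s['wrist_torque']).round(3))
E
python3 -c "
from h import *
st()"
```

```text
time_s: 4.08
ee_pos: [0.588, -0.0531, 0.0796]
orientation: [1.432, 1.05, -1.429]
wrist_force: [1.6, 5.3, -0.0]
width: 0.159
t 4.08 Fz? tool [ 0.1 -0.  -5.5]  tauz_world -0.026  dyaw -0.001  pos [ 0.588  -0.0531  0.0796] w 13.8 q6 1.59 T [ 0.026  0.89  -0.034]
```

```bash
python3 -m jog '{"dp":[[0,0,-0.002],[0,0,-0.004],[0,0,-0.004]],"rotation":[[0,0,0],[0,0,0],[0,0,0]]}'
python3 -c "
from h import *
st()"
```

```text
time_s: 4.45
ee_pos: [0.5882, -0.0529, 0.0795]
orientation: [1.429, 1.05, -1.43]
wrist_force: [0.2, 0.2, 1.0]
width: 0.161
t 4.45 Fz? tool [-1.   0.2 -0.3]  tauz_world -0.057  dyaw 0.000  pos [ 0.5882 -0.0529  0.0795] w 14.0 q6 1.60 T [ 0.057  0.053 -0.105]
```

```bash
python3 -m jog '{"dp":[[0,0,0],[0,0,0],[0,0,0]],"rotation":[[0,0,0],[0,0,0],[0,0,0]]}' -1 50
python3 -c "
from h import *
st()"
```

```text
time_s: 4.82
ee_pos: [0.5881, -0.0529, 0.0795]
orientation: [1.429, 1.05, -1.43]
wrist_force: [-1.7, -1.3, 0.9]
width: 0.157
t 4.83 Fz? tool [-0.9 -1.2  1.7]  tauz_world -0.051  dyaw 0.000  pos [ 0.5881 -0.0529  0.0795] w 13.7 q6 1.60 T [ 0.051 -0.347 -0.182]
```

```bash
python3 -m jog '{"dp":[[0,0,0],[0,0,0],[0,0,0]],"rotation":[[-0.04,0,0],[-0.08,0,0],[-0.08,0,0]]}'
python3 -c "
from h import *
st()"
```

```text
time_s: 5.2
ee_pos: [0.5882, -0.0528, 0.0795]
orientation: [1.384, 1.085, -1.385]
wrist_force: [-1.6, -3.3, 0.9]
width: 0.158
t 5.20 Fz? tool [-0.9 -0.8  3.6]  tauz_world -0.058  dyaw 0.063  pos [ 0.5882 -0.0528  0.0795] w 13.8 q6 1.53 T [ 0.058 -0.616 -0.185]
```

```bash
python3 -m jog '{"dp":[[0,0,0],[0,0,0]],"rotation":[[-0.04,0,0],[-0.04,0,0]]}'
python3 -c "
from h import *
st()
im=cv2.cvtColor(r.capture('scene'),cv2.COLOR_RGB2BGR)
cv2.imwrite('pics/s2.png',cv2.resize(im[160:260,215:315],None,fx=6,fy=6,interpolation=cv2.INTER_CUBIC))
for i in range(4):
  r.capture('scene'); st()
"
```

```text
time_s: 5.45
ee_pos: [0.5882, -0.0528, 0.0795]
orientation: [1.361, 1.103, -1.362]
wrist_force: [-2.2, -3.4, 0.5]
width: 0.155
t 5.45 Fz? tool [-0.5 -1.5  3.8]  tauz_world -0.115  dyaw 0.095  pos [ 0.5882 -0.0528  0.0795] w 13.5 q6 1.50 T [ 0.115 -0.856 -0.321]
t 5.55 Fz? tool [-0.2 -2.1  4.1]  tauz_world -0.151  dyaw 0.094  pos [ 0.5882 -0.0528  0.0795] w 13.8 q6 1.50 T [ 0.151 -0.917 -0.332]
t 5.60 Fz? tool [-0.6 -0.9  5. ]  tauz_world -0.097  dyaw 0.094  pos [ 0.5882 -0.0528  0.0795] w 13.3 q6 1.50 T [ 0.097 -0.916 -0.351]
t 5.65 Fz? tool [-1.4 -2.   5.4]  tauz_world -0.111  dyaw 0.094  pos [ 0.5882 -0.0528  0.0795] w 13.6 q6 1.50 T [ 0.111 -0.888 -0.256]
t 5.70 Fz? tool [-0.6 -0.8  5. ]  tauz_world -0.227  dyaw 0.094  pos [ 0.5882 -0.0528  0.0795] w 13.5 q6 1.50 T [ 0.227 -0.88  -0.339]
```

View pics/s2.png

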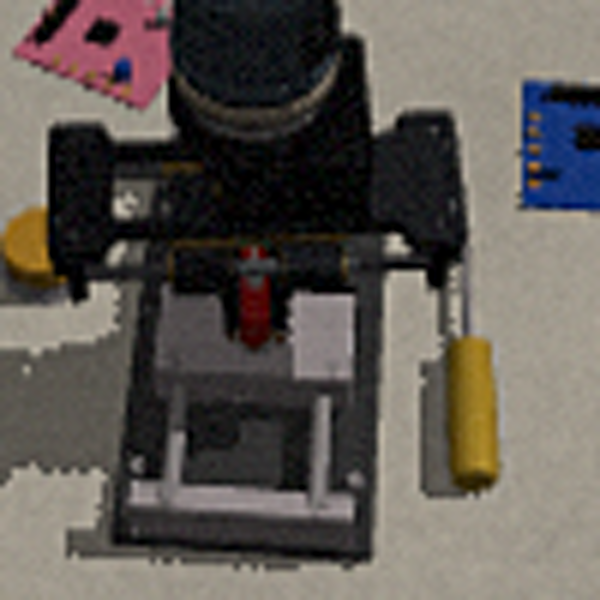

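```bash
cat >> h.py <<'E'
def sm(n=4):
    tz=[];t6=[];F=[]
    for i in range(n):
        s=r.sense();tz.append(s['wrist_torque'][2]);t6.append(s['tau'][5]);M=R.from_rotvec(s['orientation']).as_matrix();F.append(M.T@s['wrist_force'])
        if i<n-1:r.capture('scene')
    print("t %.2f tz %.3f (%s) t6 %s F %s dyaw %.4f pos %s w %.1f q6 %.2f"%(s['time_s'],np.mean(tz),np.round(tz,2),np.round(t6,3),np.mean(F,0).round(1),yaw()+1.875,s['ee_pos'].round(4),s['width']*87,s['q'][5]))
E
python3 -c "
from h import *
sm(4)"
```

```text
t 5.85 tz -0.174 ([-0.23 -0.17 -0.17 -0.13]) t6 [-0.14 -0.14 -0.14 -0.14] F [-0.5 -1.6  5.3] dyaw 0.0944 pos [ 0.5882 -0.0528  0.0795] w 13.7 q6 1.50
```

Joint‑6 torque is a clean signal (0.14 N m), so I'll use that.

```bash
python3 -m jog '{"dp":[[0,0,0],[0,0,0]],"rotation":[[-0.03,0,0],[-0.03,0,0]]}' >/dev/null
python3 -c "
from h import *
sm(1)"
python3 -m jog '{"dp":[[0,0,0],[0,0,0]],"rotation":[[-0.03,0,0],[-0.03,0,0]]}' >/dev/null
python3 -c "
from h import *
sm(1)"
```

```text
t 6.10 tz -0.136 ([-0.14]) t6 [-0.216] F [-0.2 -1.4  5.2] dyaw 0.1179 pos [ 0.5882 -0.0528  0.0795] w 13.4 q6 1.48
t 6.35 tz -0.199 ([-0.2]) t6 [-0.245] F [-1.3 -2.1  4.7] dyaw 0.1412 pos [ 0.5882 -0.0528  0.0795] w 13.5 q6 1.46
```

```bash
python3 -m jog '{"dp":[[0,0,0],[0,0,0]],"rotation":[[-0.02,0,0],[-0.02,0,0]]}' >/dev/null
python3 -c "
from h import *
sm(3)"
python3 -m jog '{"dp":[[0,0,0],[0,0,0]],"rotation":[[-0.02,0,0],[-0.02,0,0]]}' >/dev/null
python3 -c "
from h import *
sm(3)"
```

```text
t 6.70 tz -0.228 ([-0.22 -0.22 -0.24]) t6 [-0.267 -0.251 -0.248] F [-0.7 -2.2  5.5] dyaw 0.1567 pos [ 0.5882 -0.0528  0.0795] w 13.5 q6 1.44
t 7.05 tz -0.255 ([-0.26 -0.24 -0.27]) t6 [-0.3   -0.284 -0.281] F [-0.1 -1.6  4.5] dyaw 0.1722 pos [ 0.5882 -0.0528  0.0795] w 13.4 q6 1.42
```

Solid at 0.28 N m, so the first swing is done. Now I swing back the other way.

```bash
python3 -m jog '{"dp":[[0,0,0],[0,0,0],[0,0,0]],"rotation":[[0.09,0,0],[0.18,0,0],[0.22,0,0]]}' >/dev/null
python3 -c "
from h import *
sm(1)"
python3 -m jog '{"dp":[[0,0,0],[0,0,0]],"rotation":[[0.04,0,0],[0.06,0,0]]}' >/dev/null
python3 -c "
from h import *
sm(1)"
python3 -m jog '{"dp":[[0,0,0],[0,0,0]],"rotation":[[0.04,0,0],[0.04,0,0]]}' >/dev/null
python3 -c "
from h import *
sm(2)"
```

```text
t 7.42 tz 0.041 ([0.04]) t6 [-0.074] F [-1.1 -1.1  4.6] dyaw -0.0002 pos [ 0.5882 -0.0527  0.0795] w 13.7 q6 1.60
t 7.67 tz 0.037 ([0.04]) t6 [-0.024] F [-0.6 -1.5  4.7] dyaw -0.0467 pos [ 0.5882 -0.0527  0.0795] w 13.4 q6 1.64
t 7.97 tz 0.046 ([-0.    0.09]) t6 [0.069 0.039] F [-0.9 -0.6  4.5] dyaw -0.0777 pos [ 0.5882 -0.0527  0.0795] w 13.7 q6 1.68
```

```bash
python3 -m jog '{"dp":[[0,0,0],[0,0,0]],"rotation":[[0.04,0,0],[0.04,0,0]]}' >/dev/null
python3 -c "
from h import *
sm(1)"
python3 -m jog '{"dp":[[0,0,0],[0,0,0]],"rotation":[[0.04,0,0],[0.04,0,0]]}' >/dev/null
python3 -c "
from h import *
sm(2)"
```

```text
t 8.22 tz 0.056 ([0.06]) t6 [0.069] F [-0.7 -0.5  5.8] dyaw -0.1092 pos [ 0.5882 -0.0527  0.0795] w 13.5 q6 1.71
t 8.53 tz 0.035 ([0.01 0.06]) t6 [0.069 0.039] F [-1.1 -0.2  5.1] dyaw -0.1409 pos [ 0.5882 -0.0527  0.0795] w 13.5 q6 1.74
```

```bash
python3 -m jog '{"dp":[[0,0,0],[0,0,0]],"rotation":[[0.04,0,0],[0.04,0,0]]}' >/dev/null
python3 -c "
from h import *
sm(1)"
python3 -m jog '{"dp":[[0,0,0],[0,0,0]],"rotation":[[0.04,0,0],[0.04,0,0]]}' >/dev/null
python3 -c "
from h import *
sm(2)
im=cv2.cvtColor(r.capture('scene'),cv2.COLOR_RGB2BGR)
cv2.imwrite('pics/s3.png',cv2.resize(im[180:240,230:290],None,fx=10,fy=10,interpolation=cv2.INTER_CUBIC))"
```

```text
t 8.78 tz 0.001 ([0.]) t6 [0.069] F [-0.9 -0.8  4.6] dyaw -0.1725 pos [ 0.5882 -0.0527  0.0795] w 13.5 q6 1.77
t 9.07 tz 0.088 ([0.09 0.09]) t6 [0.109 0.078] F [-0.6 -0.3  4.7] dyaw -0.2041 pos [ 0.5882 -0.0527  0.0795] w 13.8 q6 1.80
```

View pics/s3.png

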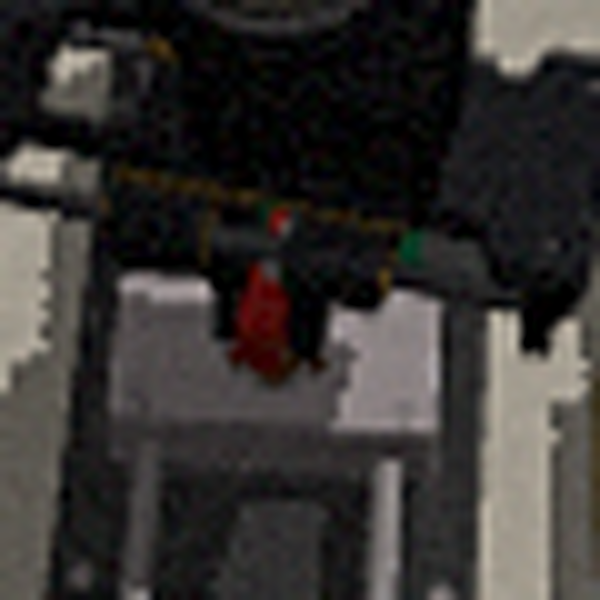

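```bash
python3 -m jog '{"dp":[[0,0,0],[0,0,0]],"rotation":[[0.03,0,0],[0.03,0,0]]}' >/dev/null
python3 -c "
from h import *
sm(1)"
python3 -m jog '{"dp":[[0,0,0],[0,0,0]],"rotation":[[0.03,0,0],[0.03,0,0]]}' >/dev/null
python3 -c "
from h import *
sm(2)"
```

```text
t 9.38 tz 0.032 ([0.03]) t6 [0.15] F [-0.9 -0.   5.8] dyaw -0.2277 pos [ 0.5882 -0.0526  0.0795] w 13.3 q6 1.83
t 9.68 tz 0.148 ([0.16 0.14]) t6 [0.185 0.162] F [-0.9  0.2  5.1] dyaw -0.2509 pos [ 0.5882 -0.0527  0.0795] w 13.4 q6 1.85
```

```bash
python3 -m jog '{"dp":[[0,0,0],[0,0,0]],"rotation":[[0.04,0,0],[0.04,0,0]]}' >/dev/null
python3 -c "
from h import *
sm(1)"
python3 -m jog '{"dp":[[0,0,0],[0,0,0]],"rotation":[[0.03,0,0],[0.03,0,0]]}' >/dev/null
python3 -c "
from h import *
sm(2)"
```

```text
t 9.93 tz 0.129 ([0.13]) t6 [0.194] F [-1.   1.2  5.3] dyaw -0.2827 pos [ 0.5882 -0.0526  0.0795] w 13.7 q6 1.88
t 10.22 tz 0.130 ([0.14 0.12]) t6 [0.185 0.163] F [-0.9  0.4  4.9] dyaw -0.3062 pos [ 0.5882 -0.0526  0.0795] w 13.6 q6 1.90
```

```bash
python3 -m jog '{"dp":[[0,0,0],[0,0,0]],"rotation":[[0.03,0,0],[0.05,0,0]]}' >/dev/null
python3 -c "
from h import *
sm(1)"
python3 -m jog '{"dp":[[0,0,0],[0,0,0]],"rotation":[[0.03,0,0],[0.04,0,0]]}' >/dev/null
python3 -c "
from h import *
sm(2)"
```

```text
t 10.47 tz 0.195 ([0.2]) t6 [0.146] F [-0.4  0.2  4.9] dyaw -0.3459 pos [ 0.5882 -0.0526  0.0795] w 13.4 q6 1.94
t 10.78 tz 0.311 ([0.32 0.31]) t6 [0.261 0.302] F [-1.1  0.8  4.8] dyaw -0.3770 pos [ 0.5882 -0.0526  0.0796] w 13.6 q6 1.97
```

```bash
python3 -m jog '{"dp":[[0,0,0],[0,0,0],[0,0,0],[0,0,0]],"rotation":[[-0.1,0,0],[-0.22,0,0],[-0.34,0,0],[-0.44,0,0]]}' >/dev/null
python3 -c "
from h import *
sm(1)"
python3 -m jog '{"dp":[[0,0,0],[0,0,0]],"rotation":[[-0.06,0,0],[-0.12,0,0]]}' >/dev/null
python3 -c "
from h import *
sm(2)"
python3 -m jog '{"dp":[[0,0,0],[0,0,0]],"rotation":[[-0.04,0,0],[-0.08,0,0]]}' >/dev/null
python3 -c "
from h import *
sm(2)"
```

```text
t 11.28 tz -0.118 ([-0.12]) t6 [0.339] F [ 0.4 -1.   5.4] dyaw -0.0300 pos [ 0.5882 -0.0527  0.0795] w 13.5 q6 1.63
t 11.57 tz -0.074 ([-0.04 -0.1 ]) t6 [ 0.197 -0.127] F [-0.9 -1.4  6. ] dyaw 0.0644 pos [ 0.5882 -0.0527  0.0795] w 13.6 q6 1.53
t 11.88 tz -0.165 ([-0.17 -0.16]) t6 [ 0.007 -0.218] F [-0.5 -1.4  5.8] dyaw 0.1257 pos [ 0.5882 -0.0528  0.0795] w 13.4 q6 1.47
```

```bash
python3 -m jog '{"dp":[[0,0,0],[0,0,0]],"rotation":[[-0.04,0,0],[-0.04,0,0]]}' >/dev/null
python3 -c "
from h import *
sm(2)"
python3 -m jog '{"dp":[[0,0,0],[0,0,0]],"rotation":[[-0.04,0,0],[-0.04,0,0]]}' >/dev/null
python3 -c "
from h import *
sm(2)"
```

```text
t 12.18 tz -0.121 ([-0.09 -0.15]) t6 [-0.193 -0.156] F [-0.6 -1.5  5.5] dyaw 0.1553 pos [ 0.5882 -0.0528  0.0795] w 13.8 q6 1.44
t 12.47 tz -0.211 ([-0.2  -0.23]) t6 [-0.207 -0.176] F [-1.1 -2.3  5.8] dyaw 0.1867 pos [ 0.5882 -0.0528  0.0795] w 13.5 q6 1.41
```

Sliding over fresh crust (~0.17 N m). I keep going until it is solid.

```bash
python3 -m jog '{"dp":[[0,0,0],[0,0,0]],"rotation":[[-0.05,0,0],[-0.05,0,0]]}' >/dev/null
python3 -c "
from h import *
sm(2)"
python3 -m jog '{"dp":[[0,0,0],[0,0,0]],"rotation":[[-0.05,0,0],[-0.05,0,0]]}' >/dev/null
python3 -c "
from h import *
sm(2)"
```

```text
t 12.78 tz -0.132 ([-0.16 -0.11]) t6 [-0.188 -0.152] F [-0.4 -2.1  5.3] dyaw 0.2260 pos [ 0.5882 -0.0528  0.0796] w 13.4 q6 1.37
t 13.07 tz -0.232 ([-0.25 -0.22]) t6 [-0.269 -0.23 ] F [-1.5 -2.   5.5] dyaw 0.2649 pos [ 0.5882 -0.0528  0.0795] w 13.8 q6 1.33
```

```bash
python3 -m jog '{"dp":[[0,0,0],[0,0,0]],"rotation":[[-0.03,0,0],[-0.03,0,0]]}' >/dev/null
python3 -c "
from h import *
sm(3)"
```

```text
t 13.43 tz -0.278 ([-0.33 -0.25 -0.25]) t6 [-0.302 -0.279 -0.274] F [-0.1 -3.   5.3] dyaw 0.2882 pos [ 0.5882 -0.0528  0.0795] w 13.6 q6 1.31
```

Second loosening stop, +0.12 past the first. Tighten again, expecting about −0.50.

```bash
python3 -m jog '{"dp":[[0,0,0],[0,0,0],[0,0,0],[0,0,0],[0,0,0],[0,0,0],[0,0,0]],"rotation":[[0.08,0,0],[0.2,0,0],[0.32,0,0],[0.44,0,0],[0.56,0,0],[0.64,0,0],[0.68,0,0]]}' >/dev/null
python3 -c "
from h import *
sm(2)"
python3 -m jog '{"dp":[[0,0,0],[0,0,0],[0,0,0]],"rotation":[[0.05,0,0],[0.1,0,0],[0.13,0,0]]}' >/dev/null
python3 -c "
from h import *
sm(2)"
```

```text
t 14.35 tz 0.047 ([0.08 0.01]) t6 [-0.084  0.1  ] F [-0.9  0.8  5.8] dyaw -0.2462 pos [ 0.5882 -0.0527  0.0796] w 13.6 q6 1.84
t 14.78 tz 0.181 ([0.19 0.17]) t6 [0.068 0.209] F [-0.8  0.5  4.9] dyaw -0.3472 pos [ 0.5882 -0.0526  0.0795] w 13.7 q6 1.94
```

```bash
python3 -m jog '{"dp":[[0,0,0],[0,0,0]],"rotation":[[0.04,0,0],[0.04,0,0]]}' >/dev/null
python3 -c "
from h import *
sm(2)"
python3 -m jog '{"dp":[[0,0,0],[0,0,0]],"rotation":[[0.05,0,0],[0.05,0,0]]}' >/dev/null
python3 -c "
from h import *
sm(2)"
```

```text
t 15.07 tz 0.137 ([0.15 0.12]) t6 [0.194 0.164] F [-1.1  0.   4.9] dyaw -0.3772 pos [ 0.5882 -0.0526  0.0795] w 13.6 q6 1.97
t 15.38 tz 0.148 ([0.15 0.15]) t6 [0.204 0.166] F [-0.8  1.2  5.2] dyaw -0.4164 pos [ 0.5882 -0.0526  0.0796] w 13.3 q6 2.01
```

```bash
python3 -m jog '{"dp":[[0,0,0],[0,0,0]],"rotation":[[0.05,0,0],[0.05,0,0]]}' >/dev/null
python3 -c "
from h import *
sm(2)"
python3 -m jog '{"dp":[[0,0,0],[0,0,0]],"rotation":[[0.03,0,0],[0.03,0,0]]}' >/dev/null
python3 -c "
from h import *
sm(2)"
```

```text
t 15.68 tz 0.216 ([0.22 0.21]) t6 [0.256 0.204] F [-0.5  0.8  4.9] dyaw -0.4548 pos [ 0.5883 -0.0525  0.0795] w 13.4 q6 2.05
t 15.97 tz 0.207 ([0.23 0.19]) t6 [0.269 0.246] F [-0.5  0.6  5.2] dyaw -0.4783 pos [ 0.5882 -0.0525  0.0795] w 13.7 q6 2.08
```

```bash
python3 -m jog '{"dp":[[0,0,0],[0,0,0]],"rotation":[[0.03,0,0],[0.03,0,0]]}' >/dev/null
python3 -c "
from h import *
sm(3)"
```

```text
t 16.32 tz 0.286 ([0.31 0.27 0.28]) t6 [0.32  0.297 0.293] F [-0.5  1.5  4.6] dyaw -0.5021 pos [ 0.5882 -0.0525  0.0795] w 13.5 q6 2.10
```

```bash
python3 -m jog '{"dp":[[0,0,0],[0,0,0],[0,0,0],[0,0,0],[0,0,0],[0,0,0],[0,0,0],[0,0,0]],"rotation":[[-0.08,0,0],[-0.2,0,0],[-0.32,0,0],[-0.44,0,0],[-0.56,0,0],[-0.68,0,0],[-0.78,0,0],[-0.84,0,0]]}' >/dev/null
python3 -c "
from h import *
sm(2)"
python3 -m jog '{"dp":[[0,0,0],[0,0,0],[0,0,0]],"rotation":[[-0.06,0,0],[-0.12,0,0],[-0.14,0,0]]}' >/dev/null
python3 -c "
from h import *
sm(2)"
```

```text
t 17.38 tz -0.076 ([-0.05 -0.1 ]) t6 [ 0.159 -0.134] F [-0.4 -2.5  5. ] dyaw 0.1588 pos [ 0.5882 -0.0528  0.0795] w 13.3 q6 1.44
t 17.80 tz -0.213 ([-0.2  -0.23]) t6 [-0.166 -0.247] F [-1.1 -2.6  5.5] dyaw 0.2662 pos [ 0.5882 -0.0528  0.0795] w 13.7 q6 1.33
```

```bash
python3 -m jog '{"dp":[[0,0,0],[0,0,0]],"rotation":[[-0.05,0,0],[-0.05,0,0]]}' >/dev/null
python3 -c "
from h import *
sm(2)"
python3 -m jog '{"dp":[[0,0,0],[0,0,0]],"rotation":[[-0.05,0,0],[-0.05,0,0]]}' >/dev/null
python3 -c "
from h import *
sm(2)"
```

```text
t 18.10 tz -0.170 ([-0.18 -0.16]) t6 [-0.225 -0.185] F [-0.5 -3.1  5.3] dyaw 0.3046 pos [ 0.5882 -0.0528  0.0795] w 13.4 q6 1.29
t 18.40 tz -0.170 ([-0.18 -0.16]) t6 [-0.2   -0.159] F [-0.3 -2.8  5.8] dyaw 0.3439 pos [ 0.5882 -0.0529  0.0795] w 13.4 q6 1.25
```

```bash
python3 -m jog '{"dp":[[0,0,0],[0,0,0]],"rotation":[[-0.05,0,0],[-0.05,0,0]]}' >/dev/null
python3 -c "
from h import *
sm(2)"
python3 -m jog '{"dp":[[0,0,0],[0,0,0]],"rotation":[[-0.03,0,0],[-0.03,0,0]]}' >/dev/null
python3 -c "
from h import *
sm(2)"
```

```text
t 18.70 tz -0.257 ([-0.26 -0.26]) t6 [-0.278 -0.239] F [-0.2 -3.   5.1] dyaw 0.3829 pos [ 0.5882 -0.0529  0.0795] w 13.4 q6 1.21
t 19.00 tz -0.280 ([-0.29 -0.27]) t6 [-0.305 -0.276] F [-1.4 -3.8  5.6] dyaw 0.4061 pos [ 0.5882 -0.0529  0.0795] w 13.4 q6 1.19
```

Third loosening stop at 0.41, so it is still seized. I tighten again.

```bash
python3 -m jog '{"dp":[[0,0,0],[0,0,0],[0,0,0],[0,0,0],[0,0,0],[0,0,0],[0,0,0],[0,0,0],[0,0,0]],"rotation":[[0.08,0,0],[0.2,0,0],[0.32,0,0],[0.44,0,0],[0.56,0,0],[0.68,0,0],[0.8,0,0],[0.92,0,0],[0.97,0,0]]}' >/dev/null
python3 -c "
from h import *
sm(2)"
python3 -m jog '{"dp":[[0,0,0],[0,0,0],[0,0,0]],"rotation":[[0.06,0,0],[0.12,0,0],[0.14,0,0]]}' >/dev/null
python3 -c "
from h import *
sm(2)"
```

```text
t 20.18 tz 0.052 ([0.05 0.05]) t6 [-0.097  0.12 ] F [-0.4  0.9  5.6] dyaw -0.3565 pos [ 0.5882 -0.0526  0.0795] w 13.7 q6 1.95
t 20.60 tz 0.175 ([0.17 0.18]) t6 [0.123 0.196] F [-0.9  1.7  4.7] dyaw -0.4645 pos [ 0.5882 -0.0525  0.0795] w 13.1 q6 2.06
```

```bash
python3 -m jog '{"dp":[[0,0,0],[0,0,0]],"rotation":[[0.05,0,0],[0.05,0,0]]}' >/dev/null
python3 -c "
from h import *
sm(2)"
python3 -m jog '{"dp":[[0,0,0],[0,0,0]],"rotation":[[0.03,0,0],[0.03,0,0]]}' >/dev/null
python3 -c "
from h import *
sm(2)"
```

```text
t 20.90 tz 0.151 ([0.12 0.19]) t6 [0.204 0.166] F [-0.8  1.6  5.3] dyaw -0.5028 pos [ 0.5883 -0.0526  0.0795] w 13.4 q6 2.10
t 21.20 tz 0.160 ([0.14 0.18]) t6 [0.185 0.163] F [-0.4  0.9  4.8] dyaw -0.5264 pos [ 0.5883 -0.0525  0.0795] w 13.8 q6 2.12
```

```bash
python3 -m jog '{"dp":[[0,0,0],[0,0,0]],"rotation":[[0.04,0,0],[0.04,0,0]]}' >/dev/null
python3 -c "
from h import *
sm(2)"
python3 -m jog '{"dp":[[0,0,0],[0,0,0]],"rotation":[[0.04,0,0],[0.04,0,0]]}' >/dev/null
python3 -c "
from h import *
sm(2)"
```

```text
t 21.50 tz 0.191 ([0.17 0.22]) t6 [0.2   0.169] F [-0.7  2.1  5.4] dyaw -0.5578 pos [ 0.5883 -0.0525  0.0795] w 13.3 q6 2.15
t 21.80 tz 0.211 ([0.21 0.21]) t6 [0.269 0.234] F [-0.6  1.4  4.4] dyaw -0.5892 pos [ 0.5883 -0.0525  0.0795] w 13.7 q6 2.19
```

```bash
python3 -m jog '{"dp":[[0,0,0],[0,0,0]],"rotation":[[0.035,0,0],[0.035,0,0]]}' >/dev/null
python3 -c "
from h import *
sm(2)"
```

```text
t 22.10 tz 0.314 ([0.31 0.31]) t6 [0.324 0.294] F [-0.3  2.4  4.3] dyaw -0.6166 pos [ 0.5883 -0.0525  0.0795] w 13.7 q6 2.21
```

```bash
python3 -m jog '{"dp":[[0,0,0],[0,0,0],[0,0,0],[0,0,0],[0,0,0],[0,0,0],[0,0,0],[0,0,0],[0,0,0]],"rotation":[[-0.08,0,0],[-0.2,0,0],[-0.32,0,0],[-0.44,0,0],[-0.56,0,0],[-0.68,0,0],[-0.8,0,0],[-0.92,0,0],[-0.98,0,0]]}' >/dev/null
python3 -c "
from h import *
sm(2)"
python3 -m jog '{"dp":[[0,0,0],[0,0,0],[0,0,0]],"rotation":[[-0.06,0,0],[-0.12,0,0],[-0.18,0,0]]}' >/dev/null
python3 -c "
from h import *
sm(2)"
python3 -m jog '{"dp":[[0,0,0],[0,0,0],[0,0,0]],"rotation":[[-0.06,0,0],[-0.12,0,0],[-0.16,0,0]]}' >/dev/null
python3 -c "
from h import *
sm(2)"
```

```text
t 23.27 tz -0.070 ([-0.07 -0.07]) t6 [ 0.141 -0.137] F [-0.5 -1.3  6.3] dyaw 0.1545 pos [ 0.5882 -0.0528  0.0795] w 13.5 q6 1.44
t 23.70 tz -0.045 ([-0.04 -0.05]) t6 [ 0.198 -0.126] F [-1.3 -3.   5.3] dyaw 0.2957 pos [ 0.5882 -0.0528  0.0795] w 13.6 q6 1.30
t 24.12 tz -0.192 ([-0.21 -0.17]) t6 [-0.053 -0.254] F [-0.3 -2.7  5. ] dyaw 0.4197 pos [ 0.5882 -0.0529  0.0795] w 13.3 q6 1.18
```

```bash
python3 -m jog '{"dp":[[0,0,0],[0,0,0]],"rotation":[[-0.05,0,0],[-0.05,0,0]]}' >/dev/null
python3 -c "
from h import *
sm(2)"
python3 -m jog '{"dp":[[0,0,0],[0,0,0]],"rotation":[[-0.05,0,0],[-0.05,0,0]]}' >/dev/null
python3 -c "
from h import *
sm(2)"
python3 -m jog '{"dp":[[0,0,0],[0,0,0]],"rotation":[[-0.03,0,0],[-0.03,0,0]]}' >/dev/null
python3 -c "
from h import *
sm(2)"
```

```text
t 24.43 tz -0.031 ([-0.03 -0.03]) t6 [-0.056 -0.021] F [-0.5 -3.9  5.2] dyaw 0.4581 pos [ 0.5882 -0.0529  0.0795] w 13.3 q6 1.14
t 24.73 tz -0.062 ([-0.06 -0.07]) t6 [-0.082 -0.044] F [-0.2 -3.9  4.6] dyaw 0.4973 pos [ 0.5882 -0.0529  0.0795] w 13.5 q6 1.10
t 25.02 tz -0.053 ([-0.03 -0.08]) t6 [-0.066 -0.043] F [-0.3 -3.9  5.4] dyaw 0.5208 pos [ 0.5882 -0.0529  0.0795] w 13.7 q6 1.08
```

```bash
python3 -m jog '{"dp":[[0,0,0],[0,0,0],[0,0,0],[0,0,0]],"rotation":[[0,0,0],[0,0,0],[0,0,0],[0,0,0]]}' 0 50
python3 -m jog '{"dp":[[-0.07,0,0],[-0.16,0,0],[-0.18,0,0]],"rotation":[[0,0,0],[0,0,0],[0,0,0]]}'
python3 -c "
from h import *
im=cv2.cvtColor(r.capture('scene'),cv2.COLOR_RGB2BGR)
cv2.imwrite('pics/s4f.png',im)
cv2.imwrite('pics/s4.png',cv2.resize(im[185:245,230:290],None,fx=10,fy=10,interpolation=cv2.INTER_CUBIC));sm(1)
im=cv2.imread('pics/scene0.png')
cv2.imwrite('pics/s4a.png',cv2.resize(im[185:245,230:290],None,fx=10,fy=10,interpolation=cv2.INTER_CUBIC))"
```

```text
time_s: 25.52
ee_pos: [0.5886, -0.0521, 0.0796]
orientation: [1.048, 1.304, -1.047]
wrist_force: [0.3, -0.6, -0.7]
width: 0.47
time_s: 25.9
ee_pos: [0.5904, -0.0528, 0.1727]
orientation: [1.049, 1.298, -1.044]
wrist_force: [0.0, -0.8, -0.6]
width: 0.493
t 25.95 tz -0.036 ([-0.04]) t6 [0.] F [-0.5 -0.9  0.6] dyaw 0.5223 pos [ 0.59   -0.0527  0.1725] w 43.5 q6 1.07
```

View pics/s4.png

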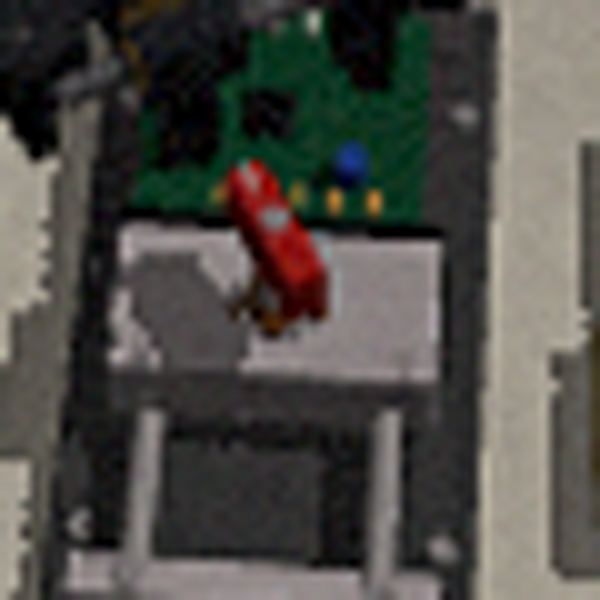

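View pics/s4a.png

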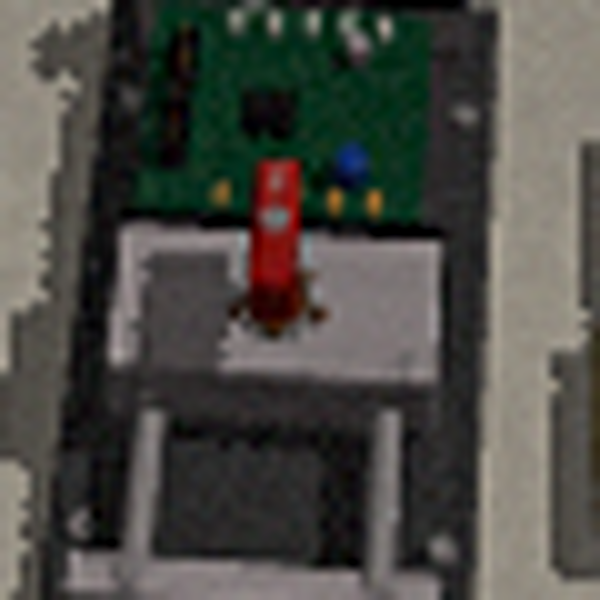

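```bash
cat >> h.py <<'E'
def knobfit(im,name,x0,full=False):
    from scipy.optimize import minimize
    x,y=[int(v) for v in proj(name,(x0[0],x0[1],.084))];k=8;n=26
    c=cv2.resize(im[y-n:y+n,x-n:x+n],None,fx=k,fy=k,interpolation=cv2.INTER_LINEAR).astype(float)
    b,g,rd=c[...,0],c[...,1],c[...,2]
    m=((rd>60)&(rd>2.2*g)&(rd>2.2*b))
    nl,lab,stt,_=cv2.connectedComponentsWithStats(m.astype(np.uint8));m=lab==1+np.argmax(stt[1:,4])
    m=cv2.GaussianBlur(m.astype(np.float32),(0,0),4)
    def ren(p):
        cs,sn=np.cos(p[2]),np.sin(p[2])
        pts=np.array([proj(name,(p[0]+cs*a-sn*d,p[1]+sn*a+cs*d,z)) for a in(-.023,.023) for d in(-.007,.007) for z in(.073,.095)])
        pts=(pts-[x-n,y-n]+.5)*k-.5
        o=np.zeros(m.shape,np.uint8);cv2.fillConvexPoly(o,cv2.convexHull(np.round(pts*16).astype(np.int32)),1,shift=4)
        return cv2.GaussianBlur(o.astype(np.float32),(0,0),4)
    f=lambda q:float(((ren(np.array([q[0]/1e3,q[1]/1e3,q[2]/20]))-m)**2).sum()/m.sum())
    best=None
    for dt in(-.3,0,.3):
        q=np.array([x0[0]*1e3,x0[1]*1e3,(x0[2]+dt)*20])
        s=minimize(f,q,method="Nelder-Mead",options=dict(initial_simplex=q+np.vstack([np.zeros(3),3*np.eye(3)])))
        if best is None or s.fun<best.fun:best=s
    return best.x/[1e3,1e3,20],best.fun
E
python3 - <<'E'
from h import *
print(knobfit(cv2.imread("pics/scene0.png"),"scene",(.588,-.053,2.84)))
print(knobfit(cv2.imread("pics/top0.png"),"top",(.588,-.053,2.84)))
for a in(3.2,3.5,3.7):print(knobfit(cv2.imread("pics/s4f.png"),"scene",(.588,-.053,a)))
E
```

```text
(array([ 0.5850762 , -0.04903589,  2.87318165]), np.float64(0.3268645107746124))
(array([ 0.59036027, -0.05562117,  2.82148513]), np.float64(0.13632690906524658))
(array([ 0.58640453, -0.04952397,  3.22904685]), np.float64(0.5941517949104309))
(array([ 0.58640453, -0.04952397,  3.22904685]), np.float64(0.5941517949104309))
(array([ 0.58601376, -0.04940485,  3.23015512]), np.float64(0.5938047766685486))
```

Run:
```python
from h import *
S=lambda x,y:(230+x/10-.45,185+y/10-.45)
for A,B in(((278,160),(275,284)),((246,168),(307,276))):
    a=back("scene",S(*A),.095);b=back("scene",S(*B),.095);print(a,b,np.linalg.norm(a-b),np.arctan2(*(a-b)[1::-1]))
for n in("scene0","s4f"):
    im=cv2.imread(f"pics/{n}.png")[190:225,245:268]
    cv2.imwrite(f"pics/z_{n}.png",cv2.resize(im,None,fx=17,fy=17,interpolation=cv2.INTER_NEAREST))
a=cv2.imread("pics/z_scene0.png");b=cv2.imread("pics/z_s4f.png");cv2.imwrite("pics/zz.png",np.hstack([a,b]))
```

```text
[ 0.56861495 -0.04454067  0.095     ] [ 0.6106781  -0.05630147  0.095     ] 0.04367637009415094 2.8689560690617455
[ 0.56903342 -0.05444956  0.095     ] [ 0.61033059 -0.04663078  0.095     ] 0.04203081696104712 -2.954477923566279
```

View pics/zz.png

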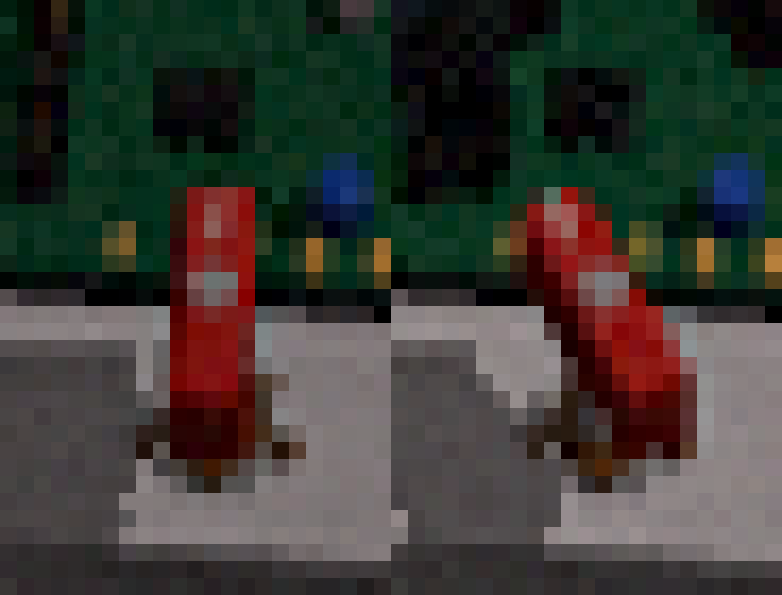

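The knob now stands about 0.45 rad from its start: the bar axis in the crop runs from (556,195) to (657,383) and was vertical before. It is past every stop at low torque, so it is free. I regrip and turn on.

```bash
python3 -m jog '{"dp":[[0.06,0,0],[0.14,0,0],[0.18,0,0],[0.18,0,0]],"rotation":[[0,0,0],[0,0,0],[0,0,0],[0,0,0]]}' >/dev/null
python3 -m jog '{"dp":[[0,0,0],[0,0,0],[0,0,0],[0,0,0],[0,0,0],[0,0,0]],"rotation":[[0,0,0],[0,0,0],[0,0,0],[0,0,0],[0,0,0],[0,0,0]]}' -1 15
python3 -c "
from h import *
sm(2)"
python3 -m jog '{"dp":[[0,0,0],[0,0,0]],"rotation":[[0,0,0],[0,0,0]]}' -1 50 >/dev/null
python3 -c "
from h import *
sm(2)"
python3 -m jog '{"dp":[[0,0,0],[0,0,0]],"rotation":[[-0.05,0,0],[-0.08,0,0]]}' >/dev/null
python3 -c "
from h import *
sm(2)"
```

```text
time_s: 27.2
ee_pos: [0.5889, -0.0529, 0.0802]
orientation: [1.047, 1.303, -1.047]
wrist_force: [-0.3, -1.4, 4.7]
width: 0.161
t 27.25 tz -0.063 ([-0.04 -0.09]) t6 [-0.03 -0.03] F [-4.9 -0.3  1.2] dyaw 0.5223 pos [ 0.5889 -0.0528  0.0802] w 14.0 q6 1.07
t 27.55 tz -0.029 ([-0.07  0.01]) t6 [-0.03  -0.031] F [-5.4 -1.2  1.6] dyaw 0.5223 pos [ 0.5889 -0.0529  0.0802] w 13.6 q6 1.07
t 27.85 tz -0.046 ([-0.07 -0.03]) t6 [ 0.062 -0.085] F [-5.1 -0.5  1.8] dyaw 0.5865 pos [ 0.5889 -0.0528  0.0802] w 13.7 q6 1.01
```

```bash
python3 -m jog '{"dp":[[0,0,0],[0,0,0],[0,0,0]],"rotation":[[-0.06,0,0],[-0.12,0,0],[-0.15,0,0]]}' >/dev/null
python3 -c "
from h import *
sm(2)"
python3 -m jog '{"dp":[[0,0,0],[0,0,0],[0,0,0],[0,0,0]],"rotation":[[-0.06,0,0],[-0.12,0,0],[-0.18,0,0],[-0.18,0,0]]}' >/dev/null
python3 -c "
from h import *
sm(2)"
```

```text
t 28.27 tz -0.027 ([-0.04 -0.02]) t6 [ 0.052 -0.087] F [-5.6 -0.8  0.5] dyaw 0.7044 pos [ 0.5889 -0.0528  0.0802] w 13.4 q6 0.89
t 28.82 tz -0.042 ([-0.03 -0.06]) t6 [-0.088 -0.041] F [-6.1 -0.5  1.3] dyaw 0.8444 pos [ 0.5889 -0.0528  0.0802] w 13.6 q6 0.75
```

```bash
python3 -c "
from h import *
M=R.from_rotvec(r.sense()['orientation']).as_matrix()
a=2.845
for d in(.01,.03,.045):print(d,(M.T@(-d*np.array([np.cos(a),np.sin(a),0]))/.5).round(4))"
```

```text
0.01 [0.     0.0134 0.0148]
0.03 [0.0001 0.0402 0.0445]
0.045 [0.0001 0.0603 0.0668]
```

```bash
python3 -m jog '{"dp":[[0,0.005,0.0055],[0,0.0134,0.0148],[0,0.0134,0.0148]],"rotation":[[0,0,0],[0,0,0],[0,0,0]]}' >/dev/null
python3 -c "
from h import *
sm(2);print(r.sense()['wrist_force'])"
```

```text
t 29.25 tz -0.007 ([-0.02  0.01]) t6 [-0.031 -0.031] F [-6.7 -2.9  1.3] dyaw 0.8445 pos [ 0.5977 -0.0557  0.0802] w 13.4 q6 0.75
[-1.54639495 -2.36117797  6.81915957]
```

```bash
python3 -m jog '{"dp":[[0,0.008,0.009],[0,0.0188,0.0208],[0,0.0295,0.0325],[0,0.0402,0.0445],[0,0.0402,0.0445]],"rotation":[[0,0,0],[0,0,0],[0,0,0],[0,0,0],[0,0,0]]}' >/dev/null
python3 -c "
from h import *
sm(2);print(r.sense()['wrist_force'])"
python3 -m jog '{"dp":[[0,0.0035,0.004],[0,0.008,0.0088],[0,0.008,0.0088]],"rotation":[[0,0,0],[0,0,0],[0,0,0]]}' >/dev/null
python3 -c "
from h import *
sm(2);print(r.sense()['wrist_force'])
im=cv2.cvtColor(r.capture('scene'),cv2.COLOR_RGB2BGR)
cv2.imwrite('pics/s5.png',cv2.resize(im[170:260,215:305],None,fx=6,fy=6,interpolation=cv2.INTER_CUBIC))"
```

```text
t 29.93 tz -0.032 ([-0.03 -0.03]) t6 [-0.03  -0.031] F [-6.6 -3.2  1.8] dyaw 0.8448 pos [ 0.6266 -0.0653  0.0802] w 13.2 q6 0.75
[-1.39787048 -3.37234112  6.36432234]
t 30.35 tz -0.024 ([-0.02 -0.03]) t6 [-0.031 -0.031] F [-6.9 -4.8  1. ] dyaw 0.8450 pos [ 0.6315 -0.0669  0.0802] w 13.5 q6 0.75
[-4.10144208 -3.53092863  7.59438392]
```

View pics/s5.png

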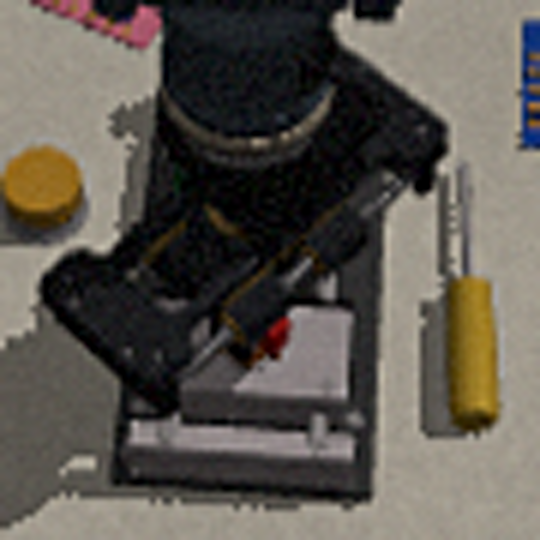

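```bash
python3 -m jog '{"dp":[[0,0.002,0.002],[0,0.004,0.0044],[0,0.004,0.0044]],"rotation":[[0,0,0],[0,0,0],[0,0,0]]}' >/dev/null
python3 -c "
from h import *
sm(2);print(r.sense()['wrist_force'])"
```

```text
t 30.82 tz -0.069 ([-0.08 -0.06]) t6 [-0.034 -0.033] F [-11.4  -7.6  -1.4] dyaw 0.8452 pos [ 0.6319 -0.067   0.0801] w 13.5 q6 0.75
[-7.45920605 -2.40826953 11.04680034]
```

```bash
python3 -m jog '{"dp":[[0,0,0],[0,0,0],[0,0,0],[0,0,0]],"rotation":[[0,0,0],[0,0,0],[0,0,0],[0,0,0]]}' 0 50
python3 -m jog '{"dp":[[-0.07,0,0],[-0.18,0,0],[-0.28,0,0],[-0.28,0,0]],"rotation":[[0,0,0],[0,0,0],[0,0,0],[0,0,0]]}'
python3 -c "
from h import *
im=cv2.cvtColor(r.capture('scene'),cv2.COLOR_RGB2BGR)
cv2.imwrite('pics/s6f.png',im)
cv2.imwrite('pics/s6.png',cv2.resize(im[180:250,225:295],None,fx=8,fy=8,interpolation=cv2.INTER_CUBIC));sm(1)"
```

```text
time_s: 31.32
ee_pos: [0.6352, -0.0665, 0.0792]
orientation: [0.803, 1.418, -0.803]
wrist_force: [0.7, -0.0, 0.7]
width: 0.476
time_s: 31.82
ee_pos: [0.6383, -0.0674, 0.2248]
orientation: [0.804, 1.407, -0.799]
wrist_force: [0.9, 0.0, -0.2]
width: 0.501
t 31.88 tz 0.030 ([0.03]) t6 [0.003] F [-0.2 -0.9 -0.5] dyaw 0.8445 pos [ 0.6363 -0.0669  0.2218] w 43.7 q6 0.75
```

View pics/s6.png

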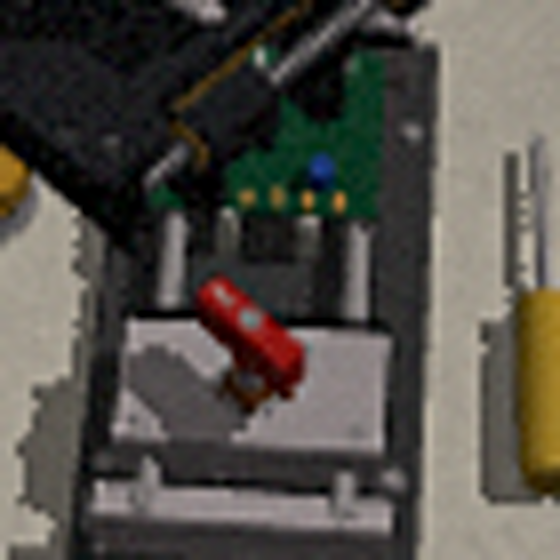

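```bash
python3 -c "
from h import *
tgt(.40,-.42,.236,yaw())"
```

```text
dp [-0.0297 -0.7685  0.3626] rot [ 0.      0.0046 -0.0044]
```

```bash
python3 -m jog '{"dp":[[-0.03,-0.04,0.02],[-0.03,-0.15,0.07],[-0.03,-0.26,0.12],[-0.03,-0.37,0.175],[-0.03,-0.48,0.226],[-0.03,-0.59,0.278],[-0.03,-0.69,0.326],[-0.03,-0.75,0.354],[-0.03,-0.77,0.363]],"rotation":[[0,0,0],[0,0,0],[0,0,0],[0,0,0],[0,0,0],[0,0,0],[0,0,0],[0,0,0],[0,0,0]]}'
python3 - <<'E'
from h import *
for n in("top","scene"):
    im=cv2.cvtColor(r.capture(n),cv2.COLOR_RGB2BGR);cv2.imwrite(f"pics/{n}7.png",im)
    if n=="top":cv2.imwrite("pics/t7c.png",cv2.resize(im[112:232,215:325],None,fx=5,fy=5,interpolation=cv2.INTER_CUBIC))
im=cv2.imread("pics/top7.png");print(knobfit(im,"top",(.632,-.069,3.63)),knobfit(cv2.imread("pics/top0.png"),"top",(.588,-.053,2.84)))
print(knobfit(cv2.imread("pics/scene7.png"),"scene",(.630,-.064,3.63)))
E
```

```text
time_s: 33.0
ee_pos: [0.3957, -0.4219, 0.2335]
orientation: [0.807, 1.419, -0.805]
wrist_force: [-0.0, 1.0, 0.0]
width: 0.501
(array([ 0.63316568, -0.06913375,  3.63259938]), np.float64(0.15827246010303497)) (array([ 0.59036027, -0.05562117,  2.82148513]), np.float64(0.13632690906524658))
(array([ 0.62715905, -0.06360978,  3.52081261]), np.float64(0.6724008917808533))
```

View pics/t7c.png

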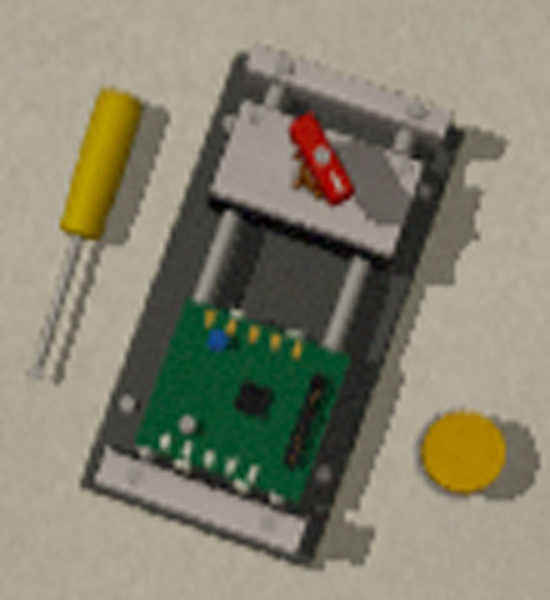

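View pics/top7.png

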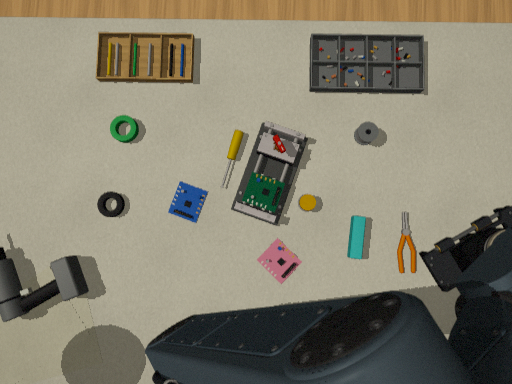

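```bash
python3 - <<'E'
from h import *
a=cv2.imread("pics/top0.png").astype(int);b=cv2.imread("pics/top7.png").astype(int)
d=(np.abs(a-b).max(2)>45).astype(np.uint8);d=cv2.morphologyEx(d,cv2.MORPH_OPEN,np.ones((2,2),np.uint8))
n,l,s,c=cv2.connectedComponentsWithStats(d);print([tuple(x) for x in s[1:] if x[4]>3])
E
python3 -c "
from cell import r
r.hand_in();print(r.sense()['time_s'])"
```

```text
[(np.int32(259), np.int32(134), np.int32(9), np.int32(16), np.int32(69)), (np.int32(253), np.int32(136), np.int32(48), np.int32(42), np.int32(841)), (np.int32(304), np.int32(151), np.int32(8), np.int32(14), np.int32(72)), (np.int32(285), np.int32(163), np.int32(9), np.int32(18), np.int32(68)), (np.int32(256), np.int32(170), np.int32(2), np.int32(2), np.int32(4)), (np.int32(297), np.int32(170), np.int32(8), np.int32(15), np.int32(62)), (np.int32(266), np.int32(174), np.int32(4), np.int32(3), np.int32(8)), (np.int32(274), np.int32(177), np.int32(2), np.int32(2), np.int32(4)), (np.int32(282), np.int32(179), np.int32(2), np.int32(2), np.int32(4)), (np.int32(261), np.int32(207), np.int32(251), np.int32(170), np.int32(16304)), (np.int32(292), np.int32(298), np.int32(35), np.int32(6), np.int32(98)), (np.int32(201), np.int32(305), np.int32(55), np.int32(11), np.int32(285)), (np.int32(146), np.int32(315), np.int32(59), np.int32(69), np.int32(2759)), (np.int32(377), np.int32(345), np.int32(5), np.int32(4), np.int32(10)), (np.int32(383), np.int32(344), np.int32(2), np.int32(2), np.int32(4)), (n
[... 474 characters left out ...]
, np.int32(2), np.int32(4)), (np.int32(233), np.int32(365), np.int32(10), np.int32(13), np.int32(61)), (np.int32(334), np.int32(364), np.int32(15), np.int32(8), np.int32(58)), (np.int32(353), np.int32(369), np.int32(2), np.int32(2), np.int32(4)), (np.int32(403), np.int32(369), np.int32(3), np.int32(2), np.int32(6)), (np.int32(350), np.int32(370), np.int32(39), np.int32(14), np.int32(280)), (np.int32(410), np.int32(376), np.int32(2), np.int32(2), np.int32(4)), (np.int32(262), np.int32(378), np.int32(8), np.int32(6), np.int32(28)), (np.int32(390), np.int32(382), np.int32(6), np.int32(2), np.int32(9))]
the job is handed in; nothing more can be done
the job is handed in; nothing more can be done
```

The knob is free and backed off about an eighth of a turn. The jaw is fully back at its stop, and I handed the job in at about 33 s of the 72 s allowed.

- **Rocking:** six alternating swings, each driven only until it went solid. I held each solid stop at about 0.28–0.30 N m, and the highest reading was 0.34 N m, against the 0.45 N m that cracks the hub. Each stop came about 0.12 rad past the last one on the same side. After the sixth swing the knob turned past every earlier stop at about 0.05 N m.
- **Back-off:** fitting the bar in the top pictures from before and after gave +0.81 rad anticlockwise; an eighth of a turn is 0.785. The same fit in the scene camera gave about 0.65, but it matched that picture poorly, so I relied on the top view.
- **Jaw:** it travelled about 45 mm, both by the gripper's position and by the top pictures, and then stood solid against a further 3 mm push at about 8 N. The pictures still show a small gap to the end block. I took that as normal at the stop, because the travel matches the 45 mm given.
- **Bench:** comparing the top pictures showed changes only around the jaw, the knob, their shadows and the arm. The board and the other items had not visibly moved, and the gripper was open and clear of everything.

**Disagreement:** the torque dropped to about 0.05 N m when I judged the stud to be only about 0.35–0.45 rad off its start, earlier than the 0.58 rad you gave. That is why I opened the gripper once to check the angle in the scene picture before turning the rest of the way.

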